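Latch the loose guard stay on a log splitter's drive plate

ROBOT

A 6-joint arm with a two-finger parallel gripper is mounted at the origin on the work surface. World frame = base frame: x ahead of the robot, y to its left, z up, the work surface at z = 0. Lengths are in m, angles in degrees, forces in N, time in s.
With the tool pointing down it reaches from about 0.2 to 0.875 m from the base axis. Payload 3.4 kg.
Tool frame: the origin (TCP) lies on the front face of the gripper's body, between the roots of the fingers; the fingertips stand 97 mm ahead of it and the grasp point (between the pads) lies 78 mm ahead of it; z points along the fingers, x is the direction in which the jaws open and shut, and the axes are right-handed (so a half turn about z gives the same grasp; the last joint's range is limited). The gripper opens to 94 mm and grips with 3 to 60 N. Pads are 16 mm wide; open, the fingers measure 119 mm over their backs; the gripper's body (75 mm by 177 mm) begins 78 mm behind the grasp point.
Start: joints at [-78.782, 15.808, 86.224, -0, 77.962, -6.933], TCP at [0.179, -0.546, 0.303] pointing down, gripper open.
Joint ranges: [-165.64, 165.64], [-43.16, 119.46], [12.63, 154.43], [-67.54, 247.53], [6.08, 155.33], [-154.97, 154.97]. Speed limits (degrees/s): [147.25, 147.25, 180, 180, 180, 180].

INTERFACE

Orientations are given as a 3x3 rotation matrix whose columns are the frame's x, y, z axes.
In Python, from station import telemetry, capture, camera_params, finish_job, cut_out gives the robot as it stands. The module is installed in compiled form; this text tells all that it offers.
- The arm moves only by the tool send_rows, never from a script. Its argument "rows" is a list of rows, each a list of 3 entries, a list of its own where there are three numbers: the shift along the world's x, y, z normalised to -1 to 1, where 1 is 40 mm, then the turn, a rotation vector about the world's x, y, z normalised to -1 to 1, where 1 is 0.1 rad, then the opening, from -1 (shut) to 1 (fully open), so that 0 is half open. In form: [[[x, y, z], [rx, ry, rz], claw], ...]. A call has 1 to 20 rows; each row shifts and turns the pose as measured when the row begins; what a row does not reach is not made up. A row lasts 1/12 s, in which the tool goes at most 41.7 mm and 7.16 degrees, less where a joint would pass 70% of its speed; a pose out of reach is approached as far as the arm can. A call with a number of a shift or a turn outside -1 to 1 is refused whole. A call with a gripper value outside its range is refused whole. The fingers move at their own pace and stop on an object; the grip force is fixed at half the most. Time passes only in rows, so rows that do not move let the fingers close. It gives the time, the measured TCP pose, the force and the opening at its end, in the units of the state.
- telemetry.observe(): the state, without advancing time (a new reading comes with each control period).
- capture(name): name is "side" or "top" or "wrist"; returns (picture, depth): 420x560x3 uint8, blue, green, red; 420x560 float32, m along the optical axis (not along the pixel's ray), 0 where there is no reading.
- camera_params(name): a dict with "fx", "fy", "cx", "cy" (pixels), "R" (3x3) and "t" (3): a world point X has camera coordinates R X + t. Camera axes: x right, y down, z forward; pixel columns grow to the right and rows downward; lengths in m; the calibration is good to about 2 mm. A picture is of the moment at which its call begins: read the wrist's pose just before it. camera_params takes no time and is no camera call; for the wrist camera it gives the pose at the moment of the call.
- finish_job(): hands the job in, once; it reports no verdict.
Trained networks look in the newest picture that a camera, given by its name, has taken for a name from the list of things; names that differ only in an ending like _2 or _b are one class to them, and where a whole thing is asked for, a point or a joint stands for the part that bears it (a point fixed in the world has none). Each returns a list of dicts, best first, with "p" (0 to 1); they miss things now and then, are a little off and sometimes report something else, mostly with a low value. They report only what shows in the picture. A call takes as long as a camera call. They do not tell look-alikes from the thing itself.
- cut_out(camera, label): "region" (420x560 bool, what is visible of it) and "extent" ([centre column, centre row, width, height] in pixels, round what is visible of it).
The state is a dict: "clock": time; "qpos": joint angles; "joint_vel": joint speeds; "joint_efforts": joint torques, N m; "ee_pos": TCP position; "tool_rot": TCP orientation; "force": force on the tool from outside, world axes, zero at the start; "torque": the same for the moment, N m; "finger_gap": finger opening in m.
Only numpy, scipy, OpenCV 4.12 (cv2) and the standard library are available. Lean on these libraries where they do the work, as an engineer would, in place of code of your own. Each camera call takes 0.05 s, during which the arm holds its last target.

TASK

The flat slotted strap on the green drive plate hangs loose on its brass-nutted pivot bolt, lying up on the curved rest. Swing it round the pivot until its slot drops over the second bolt, then press its end down until the red spring catch snaps over it and the strap lies flat on the plate. Do not force the strap or squeeze it hard, and leave the bearing, wrench, jar and wood offcut where they are.

Things in the scene. Friction and masses are not known exactly. Their poses are not given: they have to be found in the camera images.
- base: Fixed green steel drive plate on the bench, 310 x 370 x 12 mm, spanning x -60 to 250, y -160 to 210 mm of its frame; top 12 mm above the origin, which lies on the pivot bolt's axis at bench level; z up. The second bolt, plain steel, 10 mm thick, 17 mm tall with a conical tip, stands 150 mm from the pivot in a direction within 0.15 rad either side of the x axis: not measured, to be seen or felt.
- pivot (a point): Top of the fixed pivot bolt: steel, 12 mm thick, 30 mm above the plate, with a brass nut (23 mm across), underside 11 mm above the plate, so the strap swings freely but cannot come off. About it runs the fixed curved rest: dark steel arc, radius 109 to 121 mm, top 14 mm above the plate, beginning 0.17 rad anticlockwise (from above) of the second bolt and 1.2 rad long.
- block (a point): Top of the fixed grey bearing block, 56 mm above the plate; with its shaft and pulley it fills x 85 to 200, y -153 to -57 mm of the base's frame.
- strap: Aluminium-coloured flat strap, 230 x 36 x 5 mm, 0.2 to 0.36 kg, loose on the pivot bolt. Origin at the centre of its pivot hole (about 0.8 mm play all round), on the underside; x runs to the free end (205 mm away), the tail ends 25 mm behind; z up through its upper face. At the start it lies on the curved rest, 0.55 to 0.95 rad anticlockwise of base x, the free end raised about 0.1 rad.
- slot (a point): Centre of the strap's slot (31 mm long, 12 mm wide), half-way through the thickness, 150 mm from the strap's origin. Axes as strap. Swung clockwise the strap leaves the rest and rides on the second bolt's top; there the slot drops over the bolt and the strap will swing no further, its underside 9 to 12 mm above the plate at the bolt. Fully down, this point is 2.5 mm above the plate.
- strap_end (a point): Middle of the strap's free end, half-way through the thickness, 205 mm from the strap's origin; 2.5 mm above the plate when fully down. After the slot has dropped, the end lies on the catch's sloping nose. The plain 39 mm between slot and end is the place to press.
- catch (a joint): Travel of the red spring catch, m: 0 = fully forward, free; up to 0.010 pushed back. It stands 200 to 226 mm from the pivot, beyond the second bolt, in a dark housing (to 249 mm, 34 wide, 21 high). Nose 24 mm wide, its front sloping from 7.5 to 16.5 mm above the plate. Pressing the strap's end down (6 to 15 N) pushes it back 3 to 5 mm; then it snaps over the end and bears on it at 0.001 to 0.003.
- bearing_mid (a point): Centre of a loose steel ball-bearing ring, 52 mm across, 15 mm high, lying on the plate: leave alone.
- wrench: Loose steel wrench lying on the bench, origin under its middle: leave alone.
- jar_mid (a point): Centre of a loose jar with yellow cap, 64 mm across, 85 mm high, on the bench: leave alone.
- offcut_mid (a point): Centre of a loose wood offcut, 160 x 55 x 45 mm, on the bench: leave alone.
There are look-alikes about, which are no part of the job. Of the things shaped like the strap, the aluminium one is meant.

How it is judged (in metres and radians):
At the end, for the whole second after the job is handed in: The strap lies flat on the plate (slot and end at most 3 mm above their fully-down height), the catch has snapped over its end and bears on it (catch at 0.5 to 3.8 mm; it stands at 0 wherever the strap is not latched, so the second bolt is then in the slot), and the strap is at rest (z of each of slot, strap_end in the frame of base below 0.0175 m and value of joint catch between 0.0005 and 0.0038 m and linear speed of strap below 0.02 m/s); the robot touches nothing.
It fails at once if the strap is forced: contact forces on it add up to more than 100 N (contact force between strap and anything else above 100 N).
It fails at once if the bearing is moved by more than 20 mm (distance of bearing_mid from where it was at the start of the episode above 0.02 m).
It fails at once if the wrench is moved by more than 20 mm (distance of wrench from where it was at the start of the episode above 0.02 m).
It fails at once if the jar is moved by more than 20 mm (distance of jar_mid from where it was at the start of the episode above 0.02 m).
It fails at once if the offcut is moved by more than 20 mm (distance of offcut_mid from where it was at the start of the episode above 0.02 m).
It also fails if it takes over 48 s, if anything falls off the work surface, if the arm or the gripper's body presses on something with over 40 N, if the wrist force passes 120 N, or if a joint passes its speed limit or range.

## Working session

There is one attempt and no reset: what is moved stays moved. The work goes in short steps, Python scripts to look and compute and a tool call to move; the robot and the scene stay as the last step left them, time stands still between calls to the robot, and variables do not carry over. Pictures are saved under pics/ and viewed, and the job is handed in when it is done.

Besides the shell and the picture viewer there is one more tool, called after "Emit:" in YAML: its name, and indented under it one key for each argument. send_rows: Moves the arm, as the interface text tells. Its arguments: {"type":"object","properties":{"rows":{"type":"array","items":{"type":"array"}}},"required":["rows"]}

```bash
mkdir -p pics
python3 - <<'E'
from station import telemetry, capture, camera_params
import cv2,numpy as np
print(telemetry.observe())
for n in("side","top"):
    p,d=capture(n); cv2.imwrite(f"pics/{n}0.png",p); np.save(f"{n}0.npy",d)
    c=camera_params(n); np.savez(f"{n}c.npz",**c); print(n,c)
E
```

```text
{'clock': 0.0, 'qpos': array([-7.87831131e+01,  1.58468690e+01,  8.62918114e+01, -1.02740476e-03,
        7.79632097e+01, -6.93318755e+00]), 'joint_vel': array([ 0.02559526, -0.01952673,  0.03818309, -0.00728196, -0.05040843,
       -0.02836917]), 'joint_efforts': array([ 4.74308217e-04, -4.04581690e+01, -2.37228101e+01,  7.01468415e-02,
        3.43248923e-02, -1.23226923e-04]), 'ee_pos': array([ 0.17902802, -0.54601814,  0.30183581]), 'tool_rot': array([[ 3.11510275e-01, -9.50242715e-01, -3.63126761e-04],
       [-9.50241140e-01, -3.11510424e-01,  1.74093609e-03],
       [-1.76742961e-03, -1.97261492e-04, -9.99998419e-01]]), 'force': array([0.0305636 , 0.67588387, 0.93611573]), 'torque': array([ 0.01164716, -0.00582645, -0.02724337]), 'finger_gap': 0.09366230585254831}
side {'fx': 405.50080986264993, 'fy': 405.50080986264993, 'cx': 272.4105562131018, 'cy': 210.54448540651967, 'R': array([[-0.72417342, -0.68950967, -0.01221768],
       [-0.53423095,  0.57211548, -0.62231918],
       [ 0.43608502, -0.44413995, -0.78266823]]), 't': array([0.25636226, 0.33804942, 0.848777  ])}
top {'fx': 502.3107999235801, 'fy': 502.3107999235801, 'cx': 283.3268257511053, 'cy': 201.3534682113594, 'R': array([[ 0.00949106, -0.99993309,  0.00661317],
       [-0.99734136, -0.00994389, -0.07218949],
       [ 0.07225042, -0.00591043, -0.99736901]]), 't': array([-0.11407434,  0.48395761,  1.58454618])}
```

View pics/side0.png

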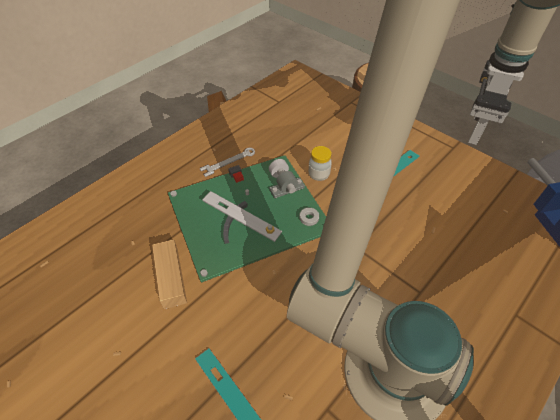

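View pics/top0.png

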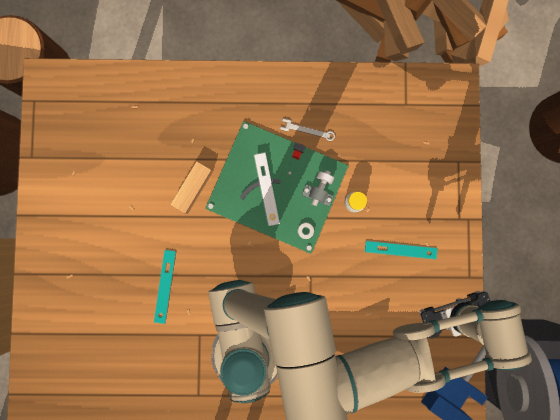

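The aluminium strap lies on the green plate: top view (262,155)–(273,222), with the brass nut at (272,216) and the red catch at (297,153). The teal straps at (165,287) and (400,249) in the top view are look-alikes. I'll enlarge a crop to confirm.

```bash
cat > h.py <<'E'
import numpy as np,cv2
def pz(c,u,v,z):
    R=np.array(c["R"]);t=np.array(c["t"])
    d=R.T@np.array([(u-c["cx"])/c["fx"],(v-c["cy"])/c["fy"],1]); o=-R.T@t
    return o+d*(z-o[2])/d[2]
def pd(c,d,u,v):
    R=np.array(c["R"]);t=np.array(c["t"]);z=d[int(round(v)),int(round(u))]
    return R.T@(z*np.array([(u-c["cx"])/c["fx"],(v-c["cy"])/c["fy"],1])-t)
def proj(c,X):
    q=np.array(c["R"])@np.array(X)+np.array(c["t"]); return q[0]/q[2]*c["fx"]+c["cx"],q[1]/q[2]*c["fy"]+c["cy"]
E
python3 - <<'E'
import cv2
p=cv2.imread("pics/top0.png");cv2.imwrite("pics/tc.png",cv2.resize(p[110:260,195:380],None,fx=4,fy=4,interpolation=cv2.INTER_CUBIC))
p=cv2.imread("pics/side0.png");cv2.imwrite("pics/sc.png",cv2.resize(p[140:285,155:340],None,fx=4,fy=4,interpolation=cv2.INTER_CUBIC))
E
```

```text
(no output)
```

View pics/tc.png

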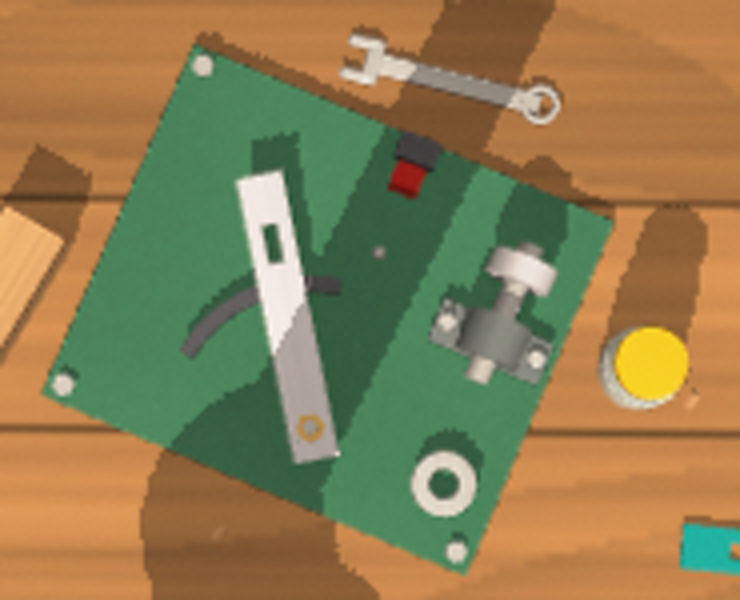

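View pics/sc.png

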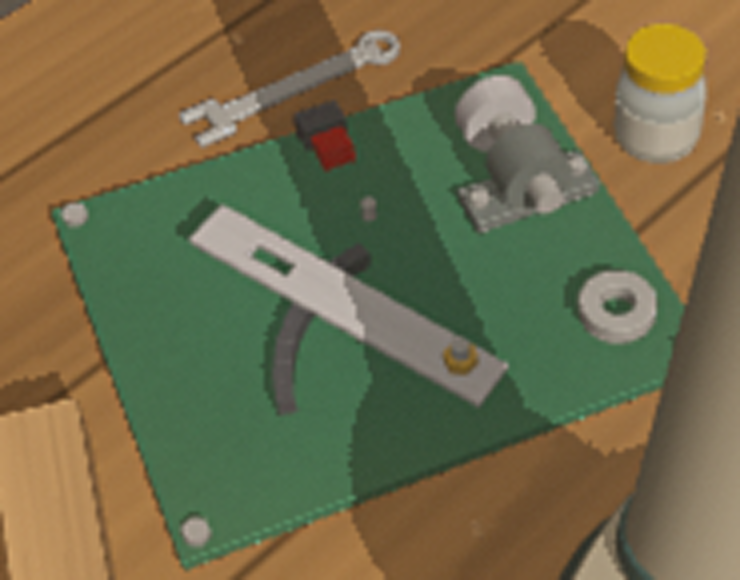

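The strap is the aluminium one on the plate. In the crop its slot is at (272,243), the second bolt at (378,252), the nut at (311,428) and the catch nose at (407,180). Next I'll measure these.

Run:
```python
from h import *
c=dict(np.load("topc.npz"));s=dict(np.load("sidec.npz"));d=np.load("top0.npy")
def T(u,v,z,c=c,o=(195,110)): return pz(c,(u+.5)/4-.5+o[0],(v+.5)/4-.5+o[1],z)
def S(u,v,z): return T(u,v,z,s,(155,140))
pt={"nut":(T(311,428,.038),S(461,353,.042)),"bolt":(T(378,252,.029),S(369,201,.029)),
"c00":(T(199,43,.012),S(50,207,.012)),"c10":(T(615,215,.012),S(520,64,.012)),"c01":(T(43,393,.012),S(183,565,.012)),"c11":(T(465,575,.012),None),
"nose":(T(407,180,.026),S(332,147,.026)),"slot":(T(272,243,.033),S(273,260,.033)),"end":(T(260,178,.04),S(208,224,.04))}
for k,v in pt.items(): print(k,*[None if x is None else x.round(4) for x in v])
P=pt["nut"][0]
for k in("bolt","nose","slot","end"):
    for i in(0,1):
        w=pt[k][i]-pt["nut"][i]; print(k,i,np.hypot(w[0],w[1]),np.degrees(np.arctan2(w[1],w[0])))
for k in [("c10","c00"),("c00","c01"),("c11","c01"),("c10","c11")]:
    w=pt[k[1]][0]-pt[k[0]][0]; print(k,np.hypot(w[0],w[1]),np.degrees(np.arctan2(w[1],w[0])))
for u,v in[(268,165),(265,180),(268,192),(270,200),(285,140),(330,190)]: print(u,v,pd(c,d,u,v).round(4))
```

```text
nut [ 0.4351 -0.0753  0.038 ] [ 0.4276 -0.0687  0.042 ]
bolt [ 0.5761 -0.1269  0.029 ] [ 0.5719 -0.1261  0.029 ]
c00 [0.7471 0.0192 0.012 ] [0.7457 0.0231 0.012 ]
c10 [ 0.6102 -0.3178  0.012 ] [ 0.5991 -0.3117  0.012 ]
c01 [0.4621 0.1395 0.012 ] [0.4562 0.1436 0.012 ]
c11 [ 0.3205 -0.1985  0.012 ] None
nose [ 0.6346 -0.1496  0.026 ] [ 0.6307 -0.1457  0.026 ]
slot [ 0.5818 -0.0426  0.033 ] [ 0.5786 -0.0426  0.033 ]
end [ 0.6326 -0.0328  0.04  ] [ 0.6299 -0.0303  0.04  ]
bolt 0 0.15006764259735098 -20.106258810993292
bolt 1 0.15528960569237968 -21.67711626757143
nose 0 0.21285934441829316 -20.432128028732905
nose 1 0.21717067622238076 -20.76972829707335
slot 0 0.1503040531067926 12.540628625320002
slot 1 0.15320174587358745 9.807571922274198
end 0 0.20202312391850957 12.151451568136682
end 1 0.2058473589344582 10.752313711319292
('c10', 'c00') 0.36376195883444096 67.90278417590284
('c00', 'c01') 0.3093356460811548 157.11883831039606
('c11', 'c01') 0.3664841612938615 67.27798399877872
('c10', 'c11') 0.31330680121784 157.6226340196317
268 165 [ 0.6027 -0.0589  0.0092]
265 180 [ 0.5512 -0.0506  0.0331]
268 192 [ 0.5134 -0.0604  0.0298]
270 200 [ 0.4885 -0.0669  0.0241]
285 140 [ 0.6844 -0.1129  0.0113]
330 190 [ 0.523  -0.2583  0.0168]
```

Emit:
send_rows:
  rows:
    - [[0.6,0.8,0],[0,0,-0.06],-1]
    - [[0.6,0.8,0],[0,0,-0.06],-1]
    - [[0.6,0.8,0],[0,0,-0.06],-1]
    - [[0.6,0.8,0],[0,0,-0.06],-1]
    - [[0.6,0.8,0],[0,0,-0.06],-1]
    - [[0.6,0.8,0],[0,0,-0.06],-1]
    - [[0.6,0.8,0],[0,0,-0.06],-1]
    - [[0.6,0.8,0],[0,0,-0.06],-1]
    - [[0.6,0.8,0],[0,0,-0.06],-1]
    - [[0.6,0.8,0],[0,0,-0.06],-1]
    - [[0.6,0.8,0],[0,0,-0.06],-1]
    - [[0.6,0.8,0],[0,0,-0.06],-1]
    - [[0.6,0.8,0],[0,0,-0.06],-1]
    - [[0.6,0.8,0],[0,0,-0.06],-1]
    - [[0.6,0.8,0],[0,0,-0.06],-1]
    - [[0.6,0.8,0],[0,0,-0.06],-1]

```text
clock: 1.43
ee_pos: [0.566, -0.0152, 0.2954]
tool_rot: [[0.199, -0.98, -0.008], [-0.98, -0.199, 0.004], [-0.006, 0.007, -1.0]]
force: [1.3, -1.1, 0.3]
finger_gap: 0.0004
```

Emit:
send_rows:
  rows:
    - [[0.76,0.54,0],[-0.04,-0.08,0],-1]
    - [[0,0,-0.9],[0,0,0],-1]
    - [[0,0,-0.9],[0,0,0],-1]
    - [[0,0,-0.9],[0,0,0],-1]

```text
clock: 1.77
ee_pos: [0.6083, 0.0169, 0.192]
tool_rot: [[0.21, -0.977, 0.025], [-0.978, -0.21, 0.002], [0.004, -0.025, -1.0]]
force: [-0.7, 0.4, 0.6]
finger_gap: 0.0005
```

Run:
```python
from station import telemetry, capture, camera_params
import cv2,numpy as np
print(telemetry.observe()["ee_pos"],telemetry.observe()["force"])
a=[]
for n in("side","wrist"):
    p,d=capture(n); 
    a.append(cv2.resize(p[120:300,130:370],(800,600)) if n=="side" else p)
cv2.imwrite("pics/s1.png",a[0]);cv2.imwrite("pics/w1.png",a[1])
```

```text
[0.60833321 0.01691195 0.19201858] [-0.6518844   0.4313397   0.56093536]
```

View pics/s1.png

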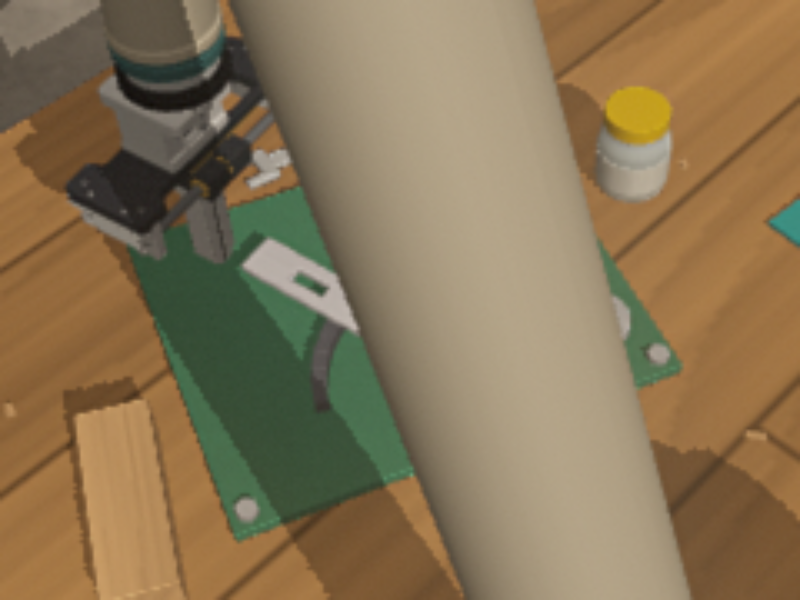

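View pics/w1.png

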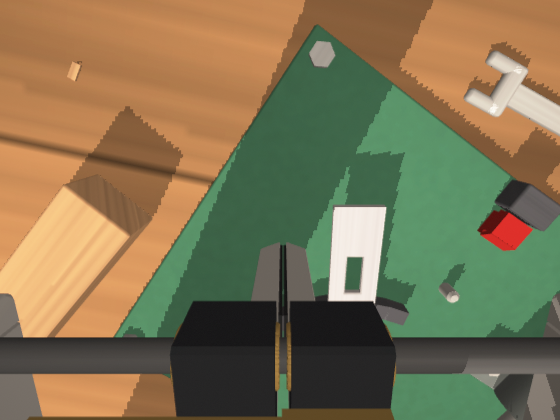

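The fingers are on the anticlockwise side of the strap, near its free end, and the slot, bolt and red nose all show clear. Next I descend.

Emit:
send_rows:
  rows:
    - [[-0.3,-0.1,-0.6],[0,0.2,0],-1]
    - [[0,0,-0.6],[0,0,0],-1]
    - [[0,0,-0.4],[0,0,0],-1]
    - [[0,0,0],[0,0,0],-1]
    - [[0,0,0],[0,0,0],-1]

```text
clock: 2.28
ee_pos: [0.5928, 0.0111, 0.1264]
tool_rot: [[0.208, -0.978, -0.008], [-0.978, -0.208, 0.002], [-0.004, 0.008, -1.0]]
force: [-0.3, 0.4, 0.1]
finger_gap: 0.0004
```

Emit:
send_rows:
  rows:
    - [[0.1,0,-0.15],[0,-0.05,0],-1]
    - [[0,-0.2,0],[0,0,0],-1]
    - [[0.05,-0.2,0],[0,0,-0.2],-1]
    - [[0.05,-0.2,0],[0,0,-0.2],-1]
    - [[0.05,-0.2,0],[0,0,-0.2],-1]
    - [[0.05,-0.2,0],[0,0,-0.3],-1]
    - [[0,0,0],[0,0,0],-1]

```text
clock: 2.87
ee_pos: [0.6104, -0.0342, 0.1283]
tool_rot: [[0.109, -0.994, 0.011], [-0.994, -0.109, -0.0], [0.001, -0.011, -1.0]]
force: [0.3, -0.1, -0.3]
finger_gap: 0.0004
```

```bash
cat > look.py <<'E'
from station import telemetry, capture, camera_params
import cv2,sys
k=sys.argv[1]
o=telemetry.observe();print(o["ee_pos"].round(4),o["force"].round(2))
for n in sys.argv[2:]:
    p,d=capture(n)
    if n=="top": p=cv2.resize(p[110:260,195:380],None,fx=4,fy=4,interpolation=cv2.INTER_CUBIC)
    if n=="side": p=cv2.resize(p[130:265,140:320],None,fx=4.4,fy=4.4,interpolation=cv2.INTER_CUBIC)
    cv2.imwrite(f"pics/{n}{k}.png",p)
E
python3 look.py 2 side wrist
```

```text
[ 0.6104 -0.0342  0.1283] [ 0.31 -0.08 -0.26]
```

View pics/side2.png

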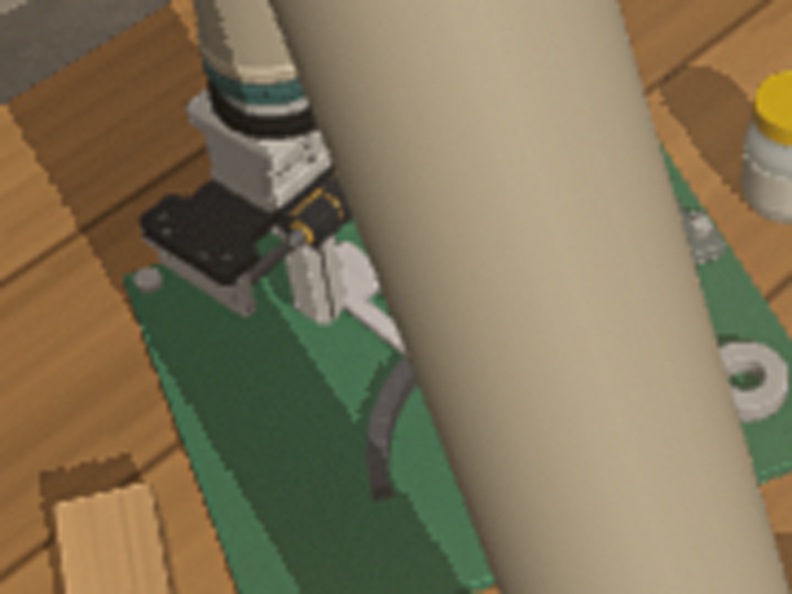

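View pics/wrist2.png

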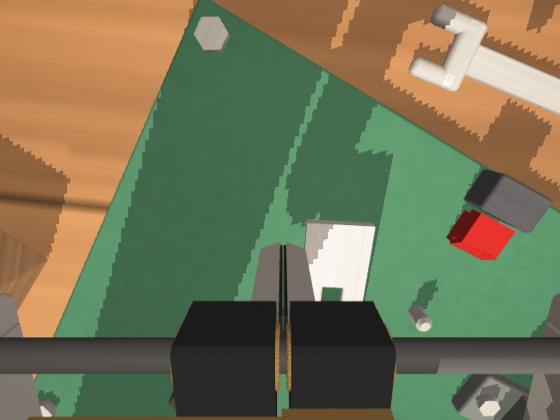

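The finger is against the strap's edge and has already swung it to about 4°, but the tip is riding high. I'll back off a little, lower, and go on.

Emit:
send_rows:
  rows:
    - [[0,0.2,0],[0,0.1,0],-1]
    - [[0,0,-0.2],[0,0,0],-1]
    - [[0,0,-0.1],[0,0,0],-1]
    - [[0,0,0],[0,0,0],-1]

```text
clock: 3.3
ee_pos: [0.6095, -0.0236, 0.1149]
tool_rot: [[0.112, -0.994, -0.001], [-0.994, -0.112, 0.001], [-0.001, 0.001, -1.0]]
force: [-0.4, 0.1, -0.3]
finger_gap: 0.0001
```

Emit:
send_rows:
  rows:
    - [[0,-0.2,0.03],[0,0,0],-1]
    - [[0,-0.2,0],[0,0,-0.2],-1]
    - [[0,-0.2,0],[0,0,-0.2],-1]
    - [[0,-0.2,0],[0,0,-0.2],-1]
    - [[0,-0.2,0],[0,0,-0.2],-1]
    - [[0,-0.2,0],[0,0,-0.2],-1]
    - [[0,-0.2,0],[0,0,-0.2],-1]
    - [[0,0,0],[0,0,0],-1]

```text
clock: 3.97
ee_pos: [0.6093, -0.085, 0.1155]
tool_rot: [[-0.021, -1.0, -0.002], [-1.0, 0.021, 0.002], [-0.002, 0.002, -1.0]]
force: [-0.7, 0.9, 0.0]
finger_gap: 0.0003
```

```bash
python3 look.py 3 wrist top
```

```text
[ 0.6093 -0.085   0.1155] [-0.71  0.89  0.02]
```

View pics/wrist3.png

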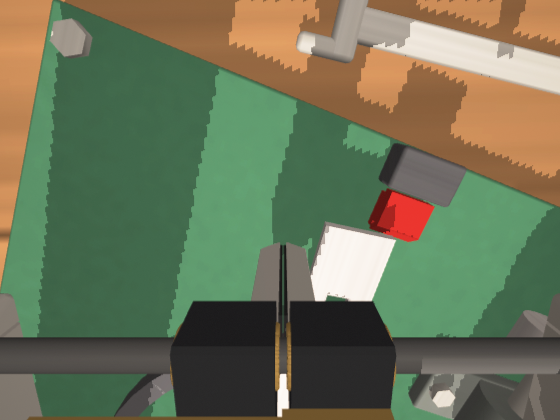

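Emit:
send_rows:
  rows:
    - [[0,-0.1,0],[0,0,-0.3],-1]
    - [[0,-0.1,0],[0,0,-0.3],-1]
    - [[0,-0.1,0],[0,0,-0.3],-1]
    - [[0,0,0],[0,0,0],-1]

```text
clock: 4.4
ee_pos: [0.6089, -0.0957, 0.1154]
tool_rot: [[-0.117, -0.993, -0.002], [-0.993, 0.117, 0.003], [-0.003, 0.002, -1.0]]
force: [-0.0, 1.1, -0.7]
finger_gap: 0.0007
```

```bash
python3 look.py 4 wrist top
```

```text
[ 0.6089 -0.0957  0.1154] [-0.04  1.06 -0.72]
```

View pics/wrist4.png

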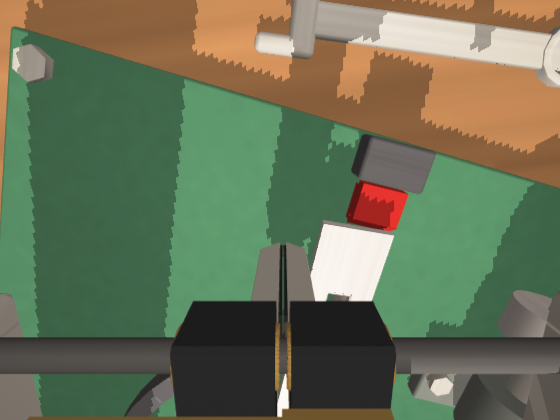

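View pics/top4.png

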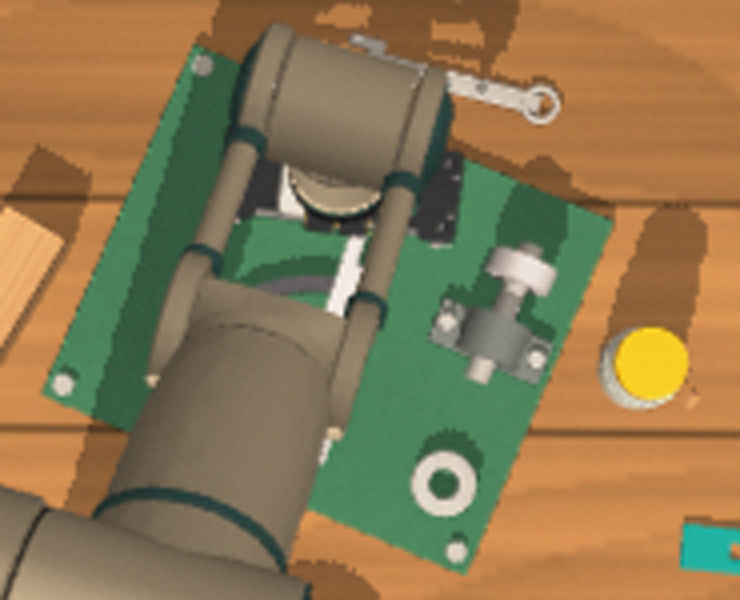

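The wrist view shows the strap end at (357,230) and the red nose at (378,207). The end has a few mm to go to line up.

Emit:
send_rows:
  rows:
    - [[0,-0.1,0],[0,0,-0.2],-1]
    - [[0,-0.1,0],[0,0,-0.2],-1]
    - [[0,0,0],[0,0,0],-1]

```text
clock: 4.75
ee_pos: [0.6087, -0.103, 0.1154]
tool_rot: [[-0.157, -0.988, -0.002], [-0.988, 0.157, 0.004], [-0.004, 0.003, -1.0]]
force: [0.5, -0.6, 0.5]
finger_gap: 0.0006
```

```bash
python3 look.py 5 wrist
```

```text
[ 0.6087 -0.103   0.1154] [ 0.45 -0.58  0.52]
```

View pics/wrist5.png

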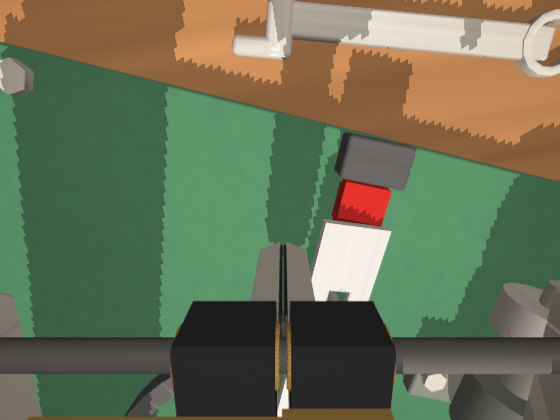

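Emit:
send_rows:
  rows:
    - [[0,-0.07,0],[0,0,-0.1],-1]
    - [[0,-0.05,0],[0,0,-0.1],-1]
    - [[0,0,0],[0,0,0],-1]

```text
clock: 5.05
ee_pos: [0.6084, -0.1073, 0.1153]
tool_rot: [[-0.179, -0.984, -0.003], [-0.984, 0.179, 0.006], [-0.005, 0.004, -1.0]]
force: [1.2, 0.9, 0.1]
finger_gap: 0.0009
```

```bash
python3 look.py 6 wrist
```

```text
[ 0.6084 -0.1073  0.1153] [1.19 0.93 0.13]
```

View pics/wrist6.png

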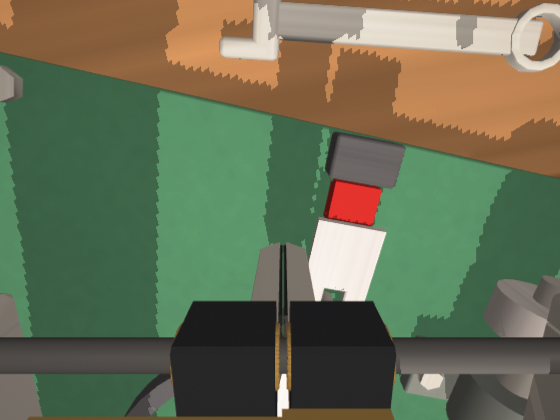

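Emit:
send_rows:
  rows:
    - [[0,0.4,0],[0,0,0],-1]
    - [[-0.1,0.5,0.3],[0,0,0],-1]
    - [[-0.4,0.5,0.6],[0,0,0],-1]
    - [[-0.6,0.3,0.6],[0,0,0],-1]
    - [[-0.6,0,0.6],[0,0,0],-1]
    - [[0,0,0],[0,0,0],-1]

```text
clock: 5.6
ee_pos: [0.5388, -0.0387, 0.1995]
tool_rot: [[-0.178, -0.984, -0.005], [-0.984, 0.178, 0.004], [-0.003, 0.006, -1.0]]
force: [0.4, -0.9, 0.7]
finger_gap: 0.0003
```

```bash
python3 look.py 7 wrist side top
```

```text
[ 0.5388 -0.0387  0.1995] [ 0.36 -0.9   0.66]
```

View pics/wrist7.png

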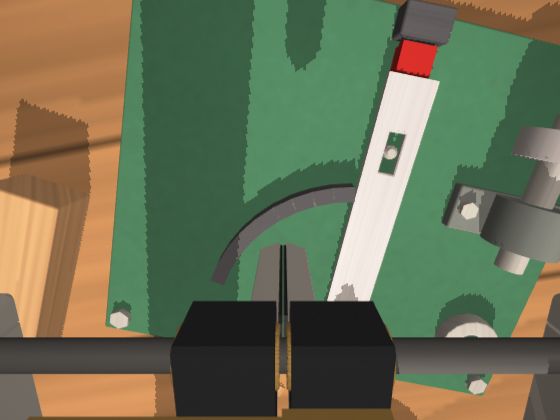

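View pics/side7.png

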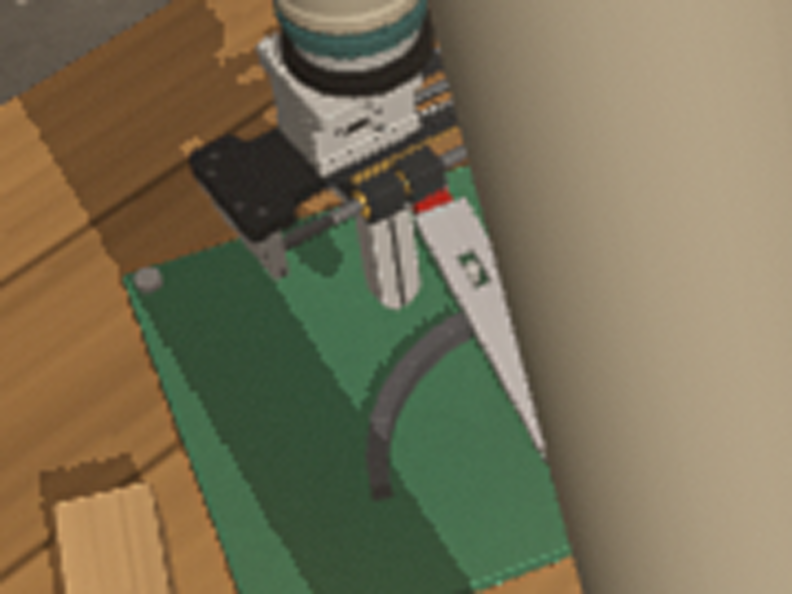

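The wrist view shows the bolt tip at (390,152) inside the slot, and the end at (413,75) touching the red nose. I'll check the heights.

Run:
```python
from station import capture,camera_params
from h import *
c=camera_params("wrist");p,d=capture("wrist")
for k,u,v in[("end",411,84),("endL",396,80),("endR",430,90),("mid",403,115),("slotR",411,150),("slotL",375,150),("bolt",390,152),("r110",375,200),("r60",352,270),("plate",300,130),("nose",416,57)]: print(k,pd(c,d,u,v).round(4))
print(np.round(pz(c,390,152,.029),4), pz(c,413,75,.027).round(4))
cv2.imwrite("pics/w8.png",cv2.resize(p[20:220,340:480],None,fx=4,fy=3,interpolation=cv2.INTER_CUBIC))
```

```text
end [ 0.6225 -0.1435  0.0288]
endL [ 0.6269 -0.1339  0.0279]
endR [ 0.6162 -0.1563  0.0282]
mid [ 0.6029 -0.1367  0.0281]
slotR [ 0.5771 -0.1407  0.0271]
slotL [ 0.5819 -0.1148  0.0275]
bolt [ 0.5786 -0.1252  0.0281]
r110 [ 0.5437 -0.1114  0.0249]
r60 [ 0.4864 -0.0872  0.0213]
plate [ 0.6048 -0.064   0.0116]
nose [ 0.6391 -0.1488  0.0271]
[ 0.5788 -0.1249  0.029 ] [ 0.6281 -0.146   0.027 ]
```

View pics/w8.png

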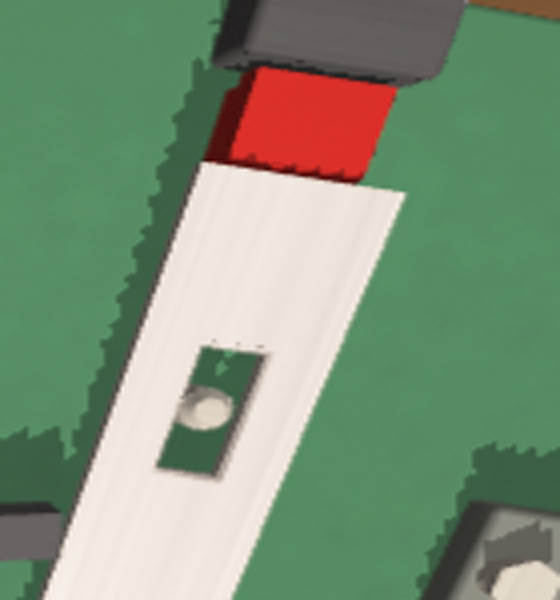

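The slot has dropped over the bolt: the underside is about 10.3 mm above the plate there, as stated for that state. I'll now go above the press point, r ≈ 180 mm.

Emit:
send_rows:
  rows:
    - [[0.4,-0.6,0],[0,0,-0.4],-1]
    - [[0.4,-0.6,0],[0,0,-0.4],-1]
    - [[0.4,-0.6,0],[0,0,-0.4],-1]
    - [[0.3,-0.4,-0.3],[0,0,-0.4],-1]
    - [[0,0,-0.5],[0,0,0],-1]
    - [[0,0,-0.3],[0,0,0],-1]
    - [[0,0,0],[0,0,0],-1]

```text
clock: 6.38
ee_pos: [0.6089, -0.1362, 0.1381]
tool_rot: [[-0.345, -0.939, -0.014], [-0.939, 0.345, 0.008], [-0.003, 0.016, -1.0]]
force: [-1.6, -0.4, -0.5]
finger_gap: 0.0004
```

Emit:
send_rows:
  rows:
    - [[-0.08,0,-0.1],[-0.08,-0.14,0],-1]
    - [[0,0,-0.1],[0,0,0],-1]
    - [[0,0,-0.05],[0,0,0],-1]
    - [[0,0,0],[0,0,0],-1]

```text
clock: 6.72
ee_pos: [0.6066, -0.1376, 0.1231]
tool_rot: [[-0.346, -0.938, -0.006], [-0.938, 0.346, 0.003], [-0.0, 0.007, -1.0]]
force: [-0.7, 0.9, 1.7]
finger_gap: 0.0004
```

```bash
python3 look.py 9 wrist
```

```text
[ 0.6066 -0.1376  0.1231] [-0.65  0.88  1.73]
```

View pics/wrist9.png

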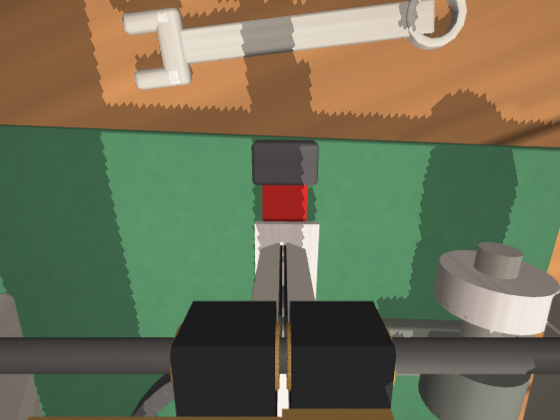

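The finger is centred over the strap between slot and end, clear of the nose. Pressing gently now.

Emit:
send_rows:
  rows:
    - [[0,0,-0.05],[0,0,0],-1]
    - [[0,0,-0.05],[0,0,0],-1]
    - [[0,0,-0.05],[0,0,0],-1]

```text
clock: 7.02
ee_pos: [0.6075, -0.1376, 0.1192]
tool_rot: [[-0.345, -0.938, -0.004], [-0.939, 0.345, 0.002], [-0.0, 0.004, -1.0]]
force: [-0.4, 0.2, 1.4]
finger_gap: 0.0008
```

Emit:
send_rows:
  rows:
    - [[0,0,-0.06],[0,0,0],-1]
    - [[0,0,-0.06],[0,0,0],-1]
    - [[0,0,-0.06],[0,0,0],-1]

```text
clock: 7.27
ee_pos: [0.6079, -0.1375, 0.1143]
tool_rot: [[-0.345, -0.939, -0.002], [-0.939, 0.345, 0.001], [0.0, 0.002, -1.0]]
force: [-7.1, 1.3, 29.4]
finger_gap: 0.0004
```

```bash
python3 look.py 10 wrist
```

```text
[ 0.6079 -0.1375  0.1143] [-7.12  1.27 29.42]
```

View pics/wrist10.png

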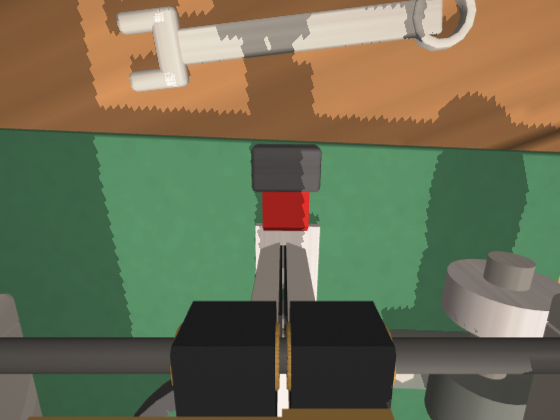

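The nose now overlaps the strap end (nose edge at row 229, strap end at row 225), so it looks latched. I'll lift off and verify.

Emit:
send_rows:
  rows:
    - [[0,0,0.2],[0,0,0],-1]
    - [[0,0,0.4],[0,0,0],-1]
    - [[-0.5,0.4,0.7],[0,0,0],-1]
    - [[-0.6,0.5,0.6],[0,0,0],-1]
    - [[-0.5,0.5,0.6],[0,0,0],-1]
    - [[0,0,0],[0,0,0],-1]
    - [[0,0,0],[0,0,0],-1]

```text
clock: 7.9
ee_pos: [0.5437, -0.0805, 0.2175]
tool_rot: [[-0.346, -0.938, 0.003], [-0.938, 0.346, 0.0], [-0.001, -0.003, -1.0]]
force: [-0.1, -0.3, 0.1]
finger_gap: 0.0005
```

Run:
```python
from station import capture,camera_params,telemetry
import cv2,numpy as np
o=telemetry.observe();print(o["ee_pos"],o["force"])
c=camera_params("wrist");p,d=capture("wrist")
np.savez("w11.npz",d=d,**c);cv2.imwrite("pics/w11.png",p)
```

```text
[ 0.54366589 -0.08054522  0.21745818] [-0.09414939 -0.26044193  0.06345001]
```

View pics/w11.png

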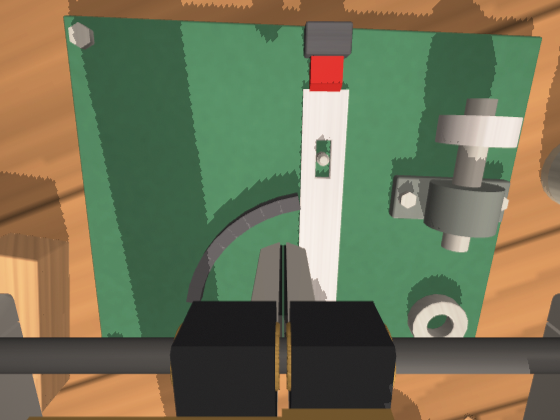

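Run:
```python
from h import *
f=np.load("w11.npz");c={k:f[k] for k in("fx","fy","cx","cy","R","t")};d=f["d"]
for k,u,v in[("end",308,97),("endR",343,97),("mid",325,120),("slotL",308,160),("slotR",338,160),("bolt",323,160),("r",320,220),("plate",260,150),("plateR",375,130),("nose",327,75)]: print(k,pd(c,d,u,v).round(4))
p=cv2.imread("pics/w11.png");cv2.imwrite("pics/w12.png",cv2.resize(p[15:185,270:390],None,fx=4,fy=3.5,interpolation=cv2.INTER_CUBIC))
```

```text
end [ 0.6246 -0.1316  0.0162]
endR [ 0.615  -0.1579  0.0146]
mid [ 0.6032 -0.1387  0.0165]
slotL [ 0.5776 -0.1152  0.0168]
slotR [ 0.5688 -0.1387  0.0163]
bolt [ 0.5749 -0.1262  0.0274]
r [ 0.5242 -0.108   0.0155]
plate [ 0.5986 -0.0801  0.0102]
plateR [ 0.5811 -0.1753  0.0121]
nose [ 0.6342 -0.1491  0.0275]
```

View pics/w12.png

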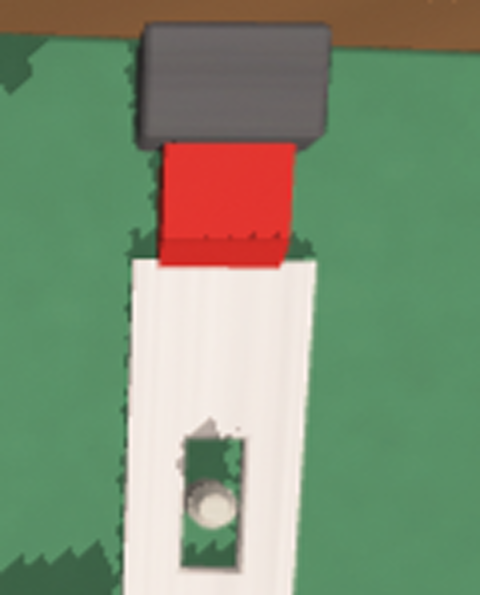

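The strap is flat, with its top at z ≈ 0.016 (nominal 0.017), and the red nose lies over its end. The robot is clear, so I'm handing in.

```bash
python3 -c "
from station import finish_job,telemetry
print(finish_job())"
```

```text
the job is handed in; nothing more can be done
None
```

The strap is swung over the second bolt, pressed down and latched, and the job is handed in at about 8 s on the robot's clock. I swung it clockwise with the closed fingers until the slot dropped over the bolt. Then I pressed its end down at about 183 mm from the pivot.

**Checks along the way:**
- **Slot drop:** the strap's underside measured about 10.3 mm above the plate at the bolt, within the stated 9 to 12 mm.
- **Press force:** the wrist read about 29 N when the press stopped. That reading was taken at the end of the press, with the tip already down at about plate level.

**Last checks, from the wrist camera after lifting off:**
- **Strap flat:** its upper face was at z ≈ 0.0162–0.0168 m at the slot and 0.0146–0.0165 m towards the end, against a nominal 0.017 m. The small spread fits the camera's error, since the plate itself read 0.010–0.012 m.
- **Catch:** the bolt stands in the slot and the red nose visibly lies over the strap's end. I judged the latch from the picture, since the catch's travel cannot be read out.
- **Robot:** clear of everything, with the wrist force near zero.
- **Loose parts:** I kept clear of the bearing, wrench, jar and offcut, and none looked shifted in the pictures. I did not measure their positions again at the end.

The two cameras disagreed by up to about 10 mm on the first position fixes. I steered by the top and wrist views, and no check failed.

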